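# Turn the pipette carousel and hang up a pipette

### The job

Turn the pipette carousel by its black knob until the empty hook stands over the red arrow on the foot, and leave it there. Then take the blue pipette out of its stand, and, holding it upright with its collar a little above the hook, push its neck into the slot past the sprung catch until you clearly feel it press against the back stop, without forcing it (under 20 N), and set it down so that it hangs by its collar on the hook. The other pipettes must stay hanging and the other things on the bench must stay where they are.

Things in the scene. Friction and masses are not known exactly. Their poses are not given: they have to be found in the camera images.
- carousel: Turning part of the carousel: white hub on an aluminium column, four white two-pronged hooks at 90 degrees, black knob on top. Turns without end about its vertical axis, which passes through its origin at bench height; a drag of about 0.25 N m holds it where it is left. Hooks: top 196 mm above the bench, 8 mm thick, reaching 129 mm from the axis. Its -x axis points outward along the free hook.
- knob (a point): Mid height of the black round knob on the carousel's axis: 44 mm in diameter, 29 mm tall (256 to 285 mm above the bench). Fixed to the turning part: turning it turns the hooks.
- free_hook (a point): The empty hook: on the middle line of its 18 mm wide slot, 100 mm from the carousel's axis, level with the prongs' top. -x leads out of the slot's mouth, +x to the back. The rubber back stop of the slot is stiff, adjustable and not measured: a 14 mm neck touching it has its axis anywhere from 2 mm outward to 16 mm inward of this point. Find it by feel.
- catch (a point): Sprung catch of the empty hook: midway between two steel balls (10 mm across, 10 mm apart) in the slot's sides, 14 mm outward of free_hook, 6 mm below the prongs' top. A 14 mm neck pushes them aside with roughly 5 to 10 N and is past them once its axis is less than 7 mm outward of free_hook.
- arrow (a point): On the red arrow of the carousel's grey foot (foot fixed to the bench, 176 mm in diameter), 100 mm from the carousel's axis: directly below free_hook when that hook stands over the arrow.
- pipette: Pipette to hang, upright in the stand, 0.12 kg. Origin on its axis under its white collar (34 mm across, 5 thick), z up. Blue grip 24 x 24 mm, flat across its x and y axes, 5 to 47 mm above the origin; plunger up to 54. Below: grey neck 14 mm across from 0 to -22 mm, barrel 24 mm across to -82, tip to -136. Hangs by the collar, neck in the slot; the barrel is wider than the slot.
- stand: Blue block 70 x 70 x 65 mm, fixed to the bench, origin under its centre; the pipette stands in its hole, barrel resting on its top, and lifts straight out (tip reaches 54 mm down).
- hung_a: Pipette with a grey grip, of the same shape and origin as the one to hang, hanging loose on one of the other hooks; leave it hanging.
- hung_b: Pipette with a yellow grip, of the same shape and origin as the one to hang, hanging loose on one of the other hooks; leave it hanging.
- hung_c: Pipette with a green grip, of the same shape and origin as the one to hang, hanging loose on one of the other hooks; leave it hanging.
- timer: Bystander: white lab timer, 70x62x18 mm; origin under its centre. Leave alone.
- tip_box: Bystander: blue pipette tip box with clear lid, 88x118x78 mm; origin under its centre. Leave alone.
- bottle: Bystander: white bottle, 58x58x128 mm; origin under its centre. Leave alone.
- kit_box: Bystander: green carton, 110x50x75 mm; origin under its centre. Leave alone.
- dish: Bystander: clear round dish, 60x60x15 mm; origin under its centre. Leave alone.
- vial: Bystander: small black bottle, 29x29x53 mm; origin under its centre. Leave alone.

How it is judged:
By the outcome, as a careful person would: the job done as asked, in the order asked, and still so for the second after the job is handed in, with the robot touching nothing.
It also fails if it takes over 64 s, if anything falls off the work surface, if the arm or the gripper's body presses on something with over 40 N, if the wrist force passes 120 N, or if a joint passes its speed limit or range.

### The arm

A 6-joint arm with a two-finger parallel gripper is mounted at the origin on a cart in front of the work surface, level with it; the furniture and walls round the work are solid. World frame = base frame: x ahead of the robot, y to its left, z up, the work surface at z = 0. Lengths are in m, angles in degrees, forces in N, time in s.
With the tool pointing down it reaches from about 0.35 to 0.975 m from the base axis. Payload 4.9 kg.
Tool frame: the origin (TCP) lies midway between the tips of the shut fingers; the grasp point (between the pads) lies 19 mm behind it; z points along the fingers, y is the line along which they close (so a half turn about z gives the same grasp; the last joint's range is limited). The gripper opens to 85 mm and grips with 20 to 120 N. Pads are 22 mm wide; open, the fingers measure 114 mm over their backs; the gripper's body (76 mm by 85 mm) begins 54 mm behind the grasp point. The pads swing forward as they close: fully open they stand 13 mm farther back than shut.
Start: joints at [-79.698, 3.019, 92.412, -0, 84.569, -6.818], TCP at [0.184, -0.597, 0.203] pointing down, gripper open.
Joint ranges: [-172.51, 172.51], [-57.92, 126.97], [3.15, 148.05], [-58.71, 238.71], [5.1, 150.11], [-179.66, 179.66]. Speed limits (degrees/s): [147.25, 147.25, 180, 180, 180, 180].

### API

Orientations are given as a 3x3 rotation matrix whose columns are the frame's x, y, z axes.
In Python, from station import * gives the robot as it stands.
- The arm moves only by the shell command python3 -m pendant 'ROWS' [FORCE]. ROWS is a JSON object whose one key "increments" holds one flat list of numbers, 7 for each row, row after row: the shift along the world's x, y, z in units of 30 mm (1.0 is 30 mm), then the turn, a rotation vector about the world's x, y, z in units of 6 degrees (1.0 is 6 degrees), then the closure, from -1 (fully open) to 1 (shut). A call has 1 to 5 rows; each row shifts and turns the commanded pose from where the row before left it; what a row does not reach is not made up. A row lasts 1/8 s, in which the tool goes at most 62.5 mm and 10.7 degrees, less where a joint would pass 70% of its speed; a pose out of reach is approached as far as the arm can. A call is refused whole if a number of a shift passes 1 or a number of a turn 1, either way. A call with a gripper value outside its range is refused whole. The fingers move at their own pace and stop on an object; FORCE is the grip in N (left out, the last holds). Time passes only in rows, so rows that do not move let the fingers close. It gives the time, the measured TCP pose, the force, the opening and the grip force at its end, in the units of the state.
- state(): the state, without advancing time (a new reading comes with each control period).
- capture(name): name is "scene" or "top"; returns the picture (400x640x3 uint8, red, green, blue); there is no depth.
- calibration(name): a dict with "mtx" (3x3 intrinsics, pixels), "k1" (the pictures are not rectified: a ray, as slopes to the right and down, at radius r is drawn at 1 + k1 r^2 times it, then the intrinsics apply), "rvec" (rotation vector, rad) and "tvec" (3), from world to camera coordinates, as OpenCV has them. Camera axes: x right, y down, z forward; pixel columns grow to the right and rows downward; lengths in m; the calibration is good to about 2 mm. A picture is of the moment at which its call begins. calibration takes no time and is no camera call.
- finish_job(): hands the job in; it is judged then, once.
The state is a dict: "t": time; "joint_pos": joint angles; "qvel": joint speeds; "effort": joint torques, N m; "tcp_pos": TCP position; "ee_rot": TCP orientation; "contact_force": force on the tool from outside, world axes, zero at the start; "ft_torque": the same for the moment, N m; "opening": finger opening in m; "grasp_force": force on a finger pad.
Only numpy, scipy, OpenCV 4.12 (cv2) and the standard library are available. Lean on these libraries where they do the work, as an engineer would, in place of code of your own. Each camera call takes 0.05 s, during which the arm holds its last target. There are 200 camera calls.

## Working session

There is one attempt and no reset: what is moved stays moved. The work goes in short steps, Python scripts to look and compute and a shell command to move; the robot and the scene stay as the last step left them, time stands still between calls to the robot, and variables do not carry over. Pictures are saved under pics/ and viewed, at most 10 in all, crops included, and the job is handed in when it is done.

```bash
mkdir -p pics; ls; python3 - <<'E'
from station import *
import cv2
for n in("scene","top"):
    im=capture(n); cv2.imwrite(f"pics/{n}0.png",im[:,:,::-1])
    c=calibration(n); print(n,c)
s=state();print(s)
E
```

```text
pics
scene {'mtx': array([[470.98215074,   0.        , 317.25119116],
       [  0.        , 470.98215074, 199.59715853],
       [  0.        ,   0.        ,   1.        ]]), 'k1': -0.042251794405986545, 'rvec': array([ 1.34949659, -2.10775085,  1.00614752]), 'tvec': array([0.09657246, 0.48583213, 0.98577401])}
top {'mtx': array([[391.62625997,   0.        , 320.62192306],
       [  0.        , 391.62625997, 197.74734252],
       [  0.        ,   0.        ,   1.        ]]), 'k1': -0.04402120684997985, 'rvec': array([ 2.16653056, -2.21708534,  0.04857365]), 'tvec': array([-0.13712599,  0.51880221,  1.19442769])}
{'t': 0.1, 'joint_pos': array([-7.96981875e+01,  3.05277143e+00,  9.24838929e+01, -7.70669839e-05,
        8.45690970e+01, -6.81636551e+00]), 'qvel': array([ 0.02410169, -0.0375743 , -0.18560445, -0.04385729,  0.12782321,
       -0.07480768]), 'effort': array([ 2.24714322e-04, -3.94905138e+01, -3.71361637e+01, -1.22648430e-04,
        3.92197544e-03, -6.30373577e-06]), 'tcp_pos': array([ 0.18387313, -0.5966974 ,  0.2016971 ]), 'ee_rot': array([[ 9.55699676e-01,  2.94343371e-01, -3.31422883e-04],
       [ 2.94343477e-01, -9.55697975e-01,  1.81588683e-03],
       [ 2.17754072e-04, -1.83299462e-03, -9.99998296e-01]]), 'contact_force': array([-0.33531135,  0.63926823,  0.04855688]), 'ft_torque': array([ 0.04145079, -0.01333331,  0.00243554]), 'grasp_force': 0.0, 'opening': 0.08501491149049413}
```

View pics/scene0.png

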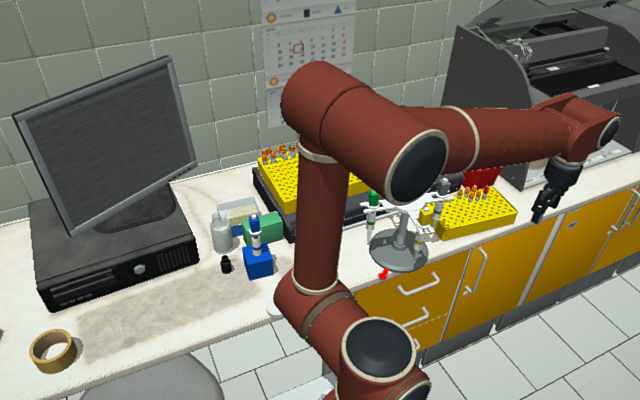

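View pics/top0.png

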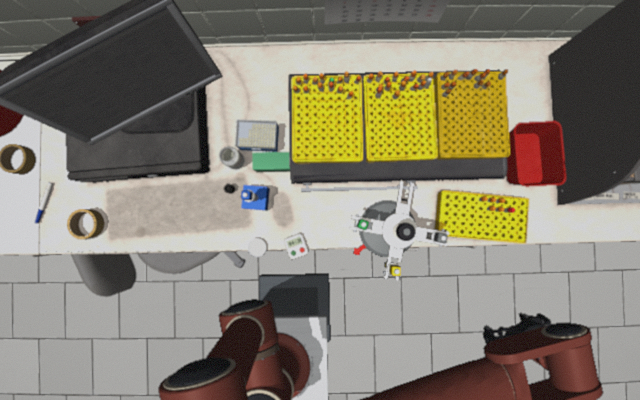

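The scene view shows the stand at about (258,262) and the carousel at about (400,245), partly behind the arm. The top view shows the knob at about (405,231), the empty hook pointing up at about (407,190) and green at (362,225). It also shows grey at (442,238), yellow at (394,270), the arrow at (360,250) and the blue pipette at about (255,195). I'll zoom in next.

```bash
cat > h.py <<'E'
import numpy as np, cv2
from station import *
def ray(n,u,v):
    c=calibration(n); K=c["mtx"]; d=np.array([(u-K[0,2])/K[0,0],(v-K[1,2])/K[1,1]]); p=d.copy()
    for _ in range(20): p=d/(1+c["k1"]*(p@p))
    R=cv2.Rodrigues(c["rvec"])[0]; return -R.T@c["tvec"], R.T@np.r_[p,1]
def at(n,u,v,z):
    o,d=ray(n,u,v); return o+d*(z-o[2])/d[2]
def proj(n,P):
    c=calibration(n); R=cv2.Rodrigues(c["rvec"])[0]; q=np.atleast_2d(P)@R.T+c["tvec"]; p=q[:,:2]/q[:,2:]
    p=p*(1+c["k1"]*(p**2).sum(1,keepdims=True)); K=c["mtx"]; return p*[K[0,0],K[1,1]]+K[:2,2]
E
python3 - <<'E'
import cv2
im=cv2.imread("pics/top0.png")
a=cv2.resize(im[170:290,335:455],(600,600),interpolation=cv2.INTER_CUBIC)[:,:400+200]
b=cv2.resize(im[160:220,220:280],(300,300),interpolation=cv2.INTER_CUBIC)
cv2.imwrite("pics/topcrop.png",a)
s=cv2.imread("pics/scene0.png")
c=cv2.resize(s[200:290,200:290],(400,400),interpolation=cv2.INTER_CUBIC)
d=cv2.resize(im[170:250,220:310],(400,356),interpolation=cv2.INTER_CUBIC)
e=cv2.copyMakeBorder(d,0,44,0,0,cv2.BORDER_CONSTANT)
cv2.imwrite("pics/crop2.png",cv2.hconcat([c,e]))
from h import *
print(at("top",405,231,.285),at("top",407,182,.196),at("top",357,251,.02),at("scene",258,248,.065))
E
```

```text
[ 0.41766193 -0.34959941  0.285     ] [ 0.54211626 -0.37751934  0.196     ] [ 0.35026462 -0.25610921  0.02      ] [0.53401953 0.03735393 0.065     ]
```

View pics/topcrop.png

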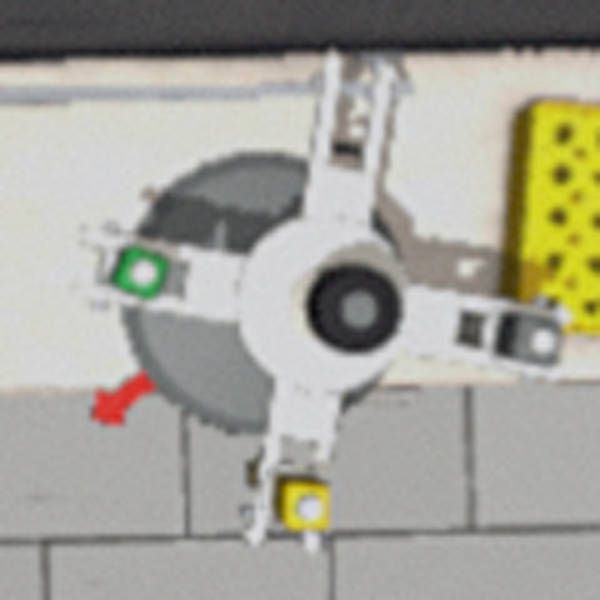

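View pics/crop2.png

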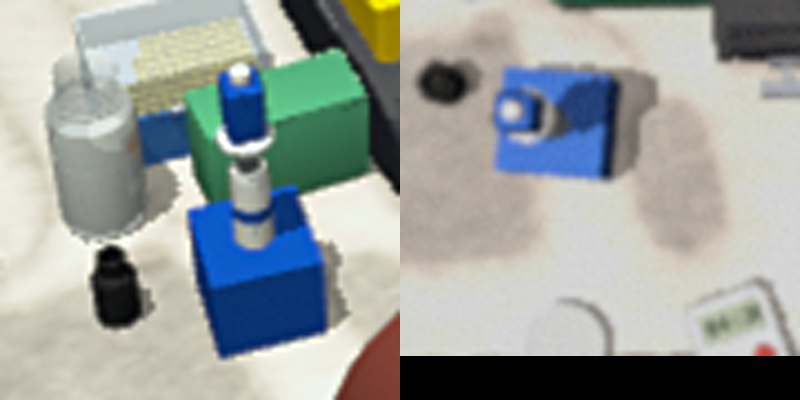

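```bash
cat > m.py <<'E'
from h import *
T=lambda x,y:(335+x/5,170+y/5)
ax=at("top",*T(353,308),.285); print("knob",ax)
P={k:[at("top",*T(*q),.196) for q in v] for k,v in dict(e=[(333,55),(388,60)],y=[(255,540),(312,548)],g=[(85,237),(80,285)],gr=[(560,315),(555,370)]).items()}
M={k:np.mean(v,0) for k,v in P.items()}; print(M)
A=(M['e']+M['y']+M['g']+M['gr'])/4; print("axis",A)
for k in M: d=M[k]-A; print(k,np.linalg.norm(d[:2]),np.degrees(np.arctan2(d[1],d[0])))
for q in[(150,383),(98,415),(122,402)]:
    for z in (.0,.01,.02):
        p=at("top",*T(*q),z); d=p-A; print("arrow",q,z,p,np.linalg.norm(d[:2]),np.degrees(np.arctan2(d[1],d[0])))
C=lambda x,y:(220+(x-400)/4.444,170+y/4.444); S=lambda x,y:(200+x*.225,200+y*.225)
o1,d1=ray("top",*C(513,110)); o2,d2=ray("scene",*S(240,72))
s=np.linalg.lstsq(np.c_[d1,-d2],o2-o1,rcond=None)[0]; print("plunger",o1+s[0]*d1,o2+s[1]*d2, at("top",*C(513,110),.201),at("scene",*S(240,72),.201))
st=np.array([at("top",*C(*q),.065) for q in[(500,65),(615,75),(610,180),(495,170)]]); print("stand",st,st.mean(0))
print("scene stand",[at("scene",*S(*q),.065) for q in[(190,212),(218,270),(322,248),(295,188)]])
print("timer",at("top",*C(733,315),.018),"dish",at("top",*C(569,340),.015),"bottle",at("top",230,155,.128))
E
python3 m.py
```

```text
knob [ 0.4162047 -0.3509833  0.285    ]
{'e': array([ 0.54342492, -0.37783154,  0.196     ]), 'y': array([ 0.29149746, -0.32959938,  0.196     ]), 'g': array([ 0.44042726, -0.22921195,  0.196     ]), 'gr': array([ 0.39208792, -0.47589445,  0.196     ])}
axis [ 0.41685939 -0.35313433  0.196     ]
e 0.1289526444220933 -11.041593239697065
y 0.1275519780832071 169.36728300152996
g 0.12614357270927856 79.2319395669521
gr 0.12523446794593462 -101.4083804109201
arrow (150, 383) 0.0 [ 0.36152686 -0.28289594  0.        ] 0.08941543312828981 128.23039818286415
arrow (150, 383) 0.01 [ 0.36228105 -0.28186151  0.01      ] 0.08976976011695217 127.44368191632573
arrow (150, 383) 0.02 [ 0.36303524 -0.28082708  0.02      ] 0.09014087690049909 126.6632974481146
arrow (98, 415) 0.0 [ 0.34255381 -0.25017704  0.        ] 0.1269705549309607 125.81846124545771
arrow (98, 415) 0.01 [ 0.34346373 -0.24941116  0.01      ] 0.1270646291320774 125.28364684866952
arrow (98, 415) 0.02 [ 0.34437364 -0.24864527  0.02      ] 0.12716975735927594 124.74967022507292
arrow (122, 402) 0.0 [ 0.35021859 -0.26524216  0.      
[... 189 characters left out ...]
0.02      ] 0.11072044642445282 125.91493680689678
plunger [0.51833306 0.04620442 0.198918  ] [0.5178644  0.04526572 0.19870118] [0.51820048 0.0457897  0.201     ] [0.51536016 0.045985   0.201     ]
stand [[0.55713005 0.0812102  0.065     ]
 [0.54860483 0.00440273 0.065     ]
 [0.47880541 0.00885065 0.065     ]
 [0.4871799  0.08542981 0.065     ]] [0.51793005 0.04497335 0.065     ]
scene stand [array([0.55228336, 0.0753948 , 0.065     ]), array([0.498724  , 0.07548472, 0.065     ]), array([0.4901049, 0.0116057, 0.065    ]), array([0.54547813, 0.00842039, 0.065     ])]
timer [ 0.38511352 -0.06759025  0.018     ] dish [0.3701659  0.04625701 0.015     ] bottle [0.63604786 0.10265393 0.128     ]
```

The axis is at about (0.4165, -0.352), with the knob and hook midpoints agreeing to 2 mm. The empty hook heads -11° and the arrow about 126.5°, so I turn by about +137.5°. The pipette is at (0.518, 0.046) with the plunger top at 0.199 (0.201 expected). I'm moving above the knob now.

```bash
python3 -m pendant '{"increments":[0.3,0.3,1,0,0,0,-1, 0.5,0.5,1,0,0,0,-1, 0.9,0.9,1,0,0,0,-1, 1,1,1,0,0,0,-1, 1,1,0.6,0,0,0,-1]}' 50; python3 -m pendant '{"increments":[1,1,0,0,0,0,-1, 1,1,0,0,0,0,-1, 1,1,0,0,0,0,-1, 1,1,0,0,0,0,-1, 0,0.4,0,0,0,0,-1]}'
```

```text
t: 0.72
tcp_pos: [0.2958, -0.4855, 0.3423]
ee_rot: [[0.956, 0.294, 0.001], [0.294, -0.956, -0.001], [0.0, 0.002, -1.0]]
contact_force: [-0.2, -0.8, 0.3]
opening: 0.0851
grasp_force: 0.0
t: 1.35
tcp_pos: [0.416, -0.3525, 0.3401]
ee_rot: [[0.955, 0.297, -0.001], [0.297, -0.955, 0.001], [-0.0, -0.001, -1.0]]
contact_force: [-1.2, -0.8, 0.2]
opening: 0.0854
grasp_force: 0.0
```

```bash
python3 -m pendant '{"increments":[0,0,-1,0,0,0,-1, 0,0,-1,0,0,0,-1, 0,0,-0.9,0,0,0,-1, 0,0,0,0,0,0,-1]}'; python3 -m pendant '{"increments":[0,0,0,0,0,0,0.2, 0,0,0,0,0,0,1, 0,0,0,0,0,0,1, 0,0,0,0,0,0,1]}' 50
```

```text
t: 1.85
tcp_pos: [0.4132, -0.3535, 0.2507]
ee_rot: [[0.956, 0.293, -0.004], [0.293, -0.956, 0.004], [-0.003, -0.005, -1.0]]
contact_force: [0.8, -0.6, -0.3]
opening: 0.0852
grasp_force: 0.0
t: 2.35
tcp_pos: [0.4156, -0.3542, 0.2568]
ee_rot: [[0.956, 0.295, 0.002], [0.295, -0.956, -0.001], [0.002, 0.002, -1.0]]
contact_force: [-1.7, 3.1, 7.1]
opening: 0.0124
grasp_force: 3.3
```

```bash
python3 - <<'E'
from h import *
a=capture("top");b=capture("scene");print(state()["opening"],state()["grasp_force"],state()["contact_force"],state()["tcp_pos"])
a=cv2.resize(a[150:300,320:470],(400,400),interpolation=cv2.INTER_CUBIC);b=cv2.resize(b[150:300,330:480],(400,400),interpolation=cv2.INTER_CUBIC)
cv2.imwrite("pics/k.png",cv2.hconcat([a,b])[:,:,::-1])
E
```

```text
0.00040300304586043197 2.7513468253891915 [-1.19447174  1.99582353  5.42923488] [ 0.41567131 -0.3545005   0.25654856]
```

View pics/k.png

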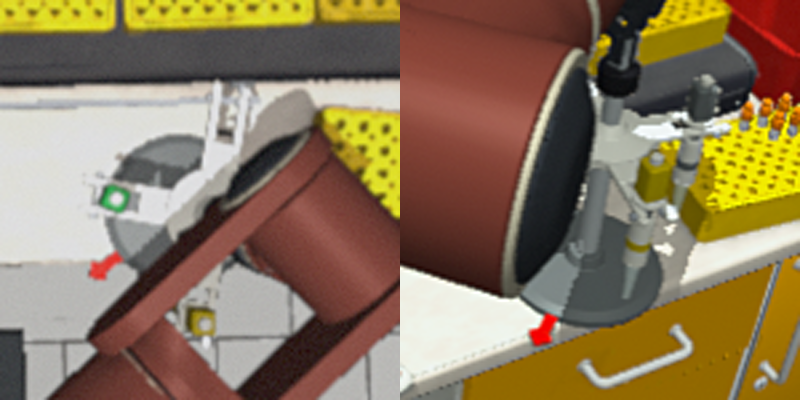

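The scene view shows the shut fingers at about (625,40) in the crop, with a black piece at about (618,78) on the column. The fingers have closed on something other than the 44 mm knob. I'll check this by projecting points.

```bash
python3 - <<'E'
from h import *
c=np.array([.4162,-.352])
for z in(0,.196,.256,.285,.31):
    p=proj("scene",np.r_[c,z])[0]; q=proj("top",np.r_[c,z])[0]; print(z,(p-[330,150])*400/150+[400,0],(q-[335,170])*5)
c=np.array([.4157,-.3545])
for z in(.2565,.2755,.33): print("tcp",z,(proj("scene",np.r_[c,z])[0]-[330,150])*400/150+[400,0])
E
python3 -c "
import cv2;im=cv2.imread('pics/k.png')[0:200,550:750];cv2.imwrite('pics/k2.png',cv2.resize(im,(600,600),interpolation=cv2.INTER_CUBIC))"
```

```text
0 [579.57842147 268.87823743] [258.79218652 291.9273528 ]
0.196 [604.44779845 133.17902194] [319.29174415 301.99682723]
0.256 [613.01573456  86.11672866] [342.7274356  305.89510976]
0.285 [617.33822216  62.31241787] [355.13173279 307.9579074 ]
0.31 [621.16425648  41.20736851] [366.45878478 309.84124272]
tcp 0.2565 [615.50210866  85.37042995]
tcp 0.2755 [618.34403012  69.85092258]
tcp 0.33 [626.79549288  23.59317213]
```

View pics/k2.png

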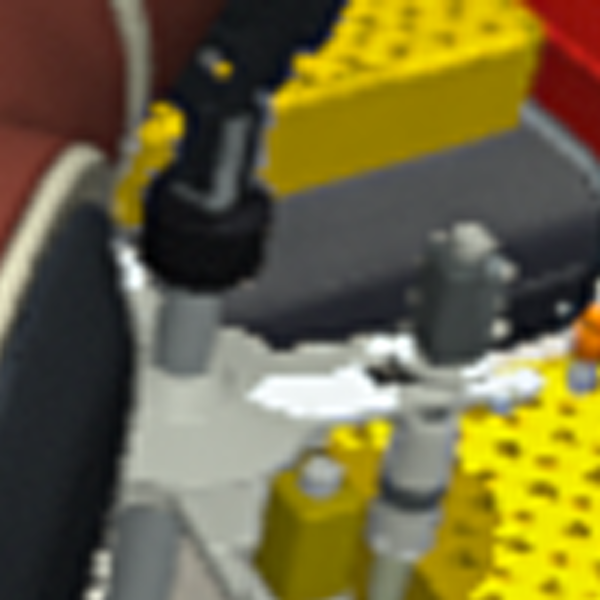

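```bash
python3 -m pendant '{"increments":[0,0,1,0,0,0,1, 0,0,1,0,0,0,-1, 0,0,0,0,0,0,-1,0,0,0,0,0,0,-1]}'; python3 - <<'E'
from h import *
b=capture("scene");s=state();p=s["tcp_pos"];print(p,s["opening"],s["contact_force"])
y=s["ee_rot"][:,1]
i0=cv2.imread("pics/scene0.png")
def mark(im,p,y,org,f,dz):
    for h,col in((dz,(0,0,255)),(0,(0,255,0))):
        for q in(p+.043*y+[0,0,h],p-.043*y+[0,0,h],p+[0,0,h]):
            u=(proj("scene",q)[0]-org)*f; cv2.circle(im,tuple(int(v) for v in u),2,col,-1)
a=cv2.resize(i0[150:250,500:600],(400,400),interpolation=cv2.INTER_CUBIC); mark(a,np.array([.1839,-.5967,.2017]),np.array([.294,-.956,0]),[500,150],4,.013)
c=cv2.resize(b[120:220,370:470][:,:,::-1],(400,400),interpolation=cv2.INTER_CUBIC); mark(c,p,y,[370,120],4,.013)
cv2.imwrite("pics/chk.png",cv2.hconcat([a,c]))
E
```

```text
t: 2.95
tcp_pos: [0.4149, -0.3542, 0.3132]
ee_rot: [[0.956, 0.294, -0.0], [0.294, -0.956, 0.0], [-0.0, -0.0, -1.0]]
contact_force: [-1.0, -0.1, -0.0]
opening: 0.0544
grasp_force: 0.0
[ 0.4146712  -0.35392885  0.31243972] 0.062369704427764426 [ 0.21482306  0.00912445 -0.62951212]
```

View pics/chk.png

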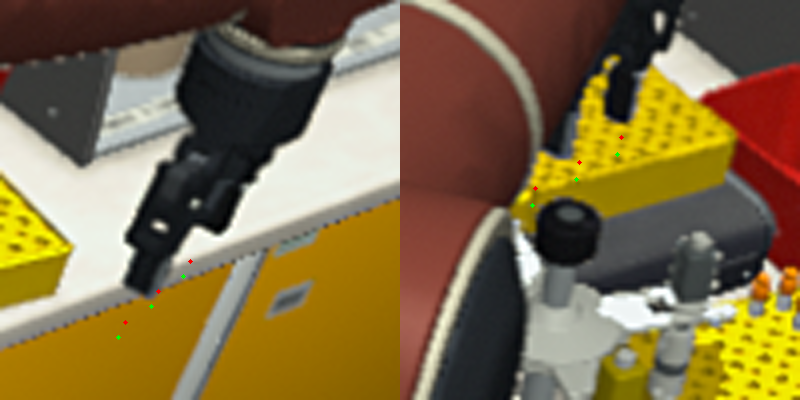

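The right crop shows the open fingertips at about (560,155) and (620,120), roughly 25–30 mm above where the reported TCP puts them. The touch agrees: the shut tips sat on the knob's top (0.285) at a reported z of 0.2565. So the true tips are about 28 mm higher than reported, and I'll go lower and grip again.

```bash
python3 -m pendant '{"increments":[0,0,0,0,0,0,-1, 0,0,-1,0,0,0,-1, 0,0,-1,0,0,0,-1]}'; python3 -m pendant '{"increments":[0,0,-0.5,0,0,0,-1, 0,0,-0.4,0,0,0,-1]}';  python3 -m pendant '{"increments":[0,0,0,0,0,0,0, 0,0,0,0,0,0,1, 0,0,0,0,0,0,1, 0,0,0,0,0,0,1]}' 50
```

```text
t: 3.38
tcp_pos: [0.4149, -0.3541, 0.2525]
ee_rot: [[0.956, 0.294, -0.0], [0.294, -0.956, 0.0], [-0.0, -0.0, -1.0]]
contact_force: [0.4, -0.1, -1.1]
opening: 0.0853
grasp_force: 0.0
t: 3.62
tcp_pos: [0.4149, -0.3542, 0.2259]
ee_rot: [[0.956, 0.294, -0.0], [0.294, -0.956, 0.001], [-0.0, -0.001, -1.0]]
contact_force: [0.2, 0.7, -0.2]
opening: 0.0851
grasp_force: 0.0
t: 4.12
tcp_pos: [0.4153, -0.3543, 0.2286]
ee_rot: [[0.956, 0.295, 0.001], [0.295, -0.956, -0.001], [0.001, 0.001, -1.0]]
contact_force: [-1.5, 2.5, 5.9]
opening: 0.0424
grasp_force: 52.4
```

The knob is gripped with an opening of 42.4 mm. Now I turn it counter-clockwise.

```bash
python3 -m pendant '{"increments":[0,0,0,0,0,0.5,1, 0,0,0,0,0,1,1, 0,0,0,0,0,1,1, 0,0,0,0,0,1,1, 0,0,0,0,0,1,1]}'; python3 -m pendant '{"increments":[0,0,0,0,0,1,1, 0,0,0,0,0,1,1, 0,0,0,0,0,1,1, 0,0,0,0,0,1,1, 0,0,0,0,0,1,1]}'
```

```text
t: 4.75
tcp_pos: [0.4155, -0.3547, 0.2286]
ee_rot: [[0.716, 0.698, 0.002], [0.698, -0.716, -0.001], [0.0, 0.002, -1.0]]
contact_force: [-0.6, 1.1, 5.1]
opening: 0.0421
grasp_force: 52.2
t: 5.38
tcp_pos: [0.4158, -0.3549, 0.2286]
ee_rot: [[0.271, 0.963, 0.002], [0.963, -0.271, -0.002], [-0.001, 0.003, -1.0]]
contact_force: [1.3, -0.3, 4.3]
opening: 0.0426
grasp_force: 52.2
```

```bash
python3 -m pendant '{"increments":[0,0,0,0,0,1,1, 0,0,0,0,0,1,1, 0,0,0,0,0,1,1, 0,0,0,0,0,1,1, 0,0,0,0,0,1,1]}'; python3 -m pendant '{"increments":[0,0,0,0,0,1,1, 0,0,0,0,0,1,1, 0,0,0,0,0,1,1, 0,0,0,0,0,1,1, 0,0,0,0,0,1,1]}';python3 -m pendant '{"increments":[0,0,0,0,0,1,1, 0,0,0,0,0,0.8,1, 0,0,0,0,0,0.6,1, 0,0,0,0,0,0.6,1, 0,0,0,0,0,0,1]}'; python3 - <<'E'
from h import *
for n in("top","scene"): cv2.imwrite(f"pics/t1{n}.png",capture(n)[:,:,::-1])
a=cv2.resize(cv2.imread("pics/t1top.png")[180:280,335:435],(400,400),interpolation=cv2.INTER_CUBIC);b=cv2.resize(cv2.imread("pics/t1scene.png")[180:300,350:470],(400,400),interpolation=cv2.INTER_CUBIC)
cv2.imwrite("pics/t1.png",cv2.hconcat([a,b]))
E
```

```text
t: 6.0
tcp_pos: [0.4163, -0.3549, 0.2286]
ee_rot: [[-0.247, 0.969, 0.003], [0.969, 0.247, -0.003], [-0.003, 0.003, -1.0]]
contact_force: [3.7, 1.6, 4.3]
opening: 0.0425
grasp_force: 52.1
t: 6.62
tcp_pos: [0.4166, -0.3548, 0.2286]
ee_rot: [[-0.698, 0.716, 0.004], [0.716, 0.698, -0.002], [-0.005, 0.002, -1.0]]
contact_force: [3.6, 2.0, 3.7]
opening: 0.0425
grasp_force: 52.1
t: 7.25
tcp_pos: [0.4168, -0.3545, 0.2286]
ee_rot: [[-0.884, 0.467, 0.005], [0.467, 0.884, -0.002], [-0.005, 0.0, -1.0]]
contact_force: [4.5, 2.8, 3.6]
opening: 0.0422
grasp_force: 52.3
```

View pics/t1.png

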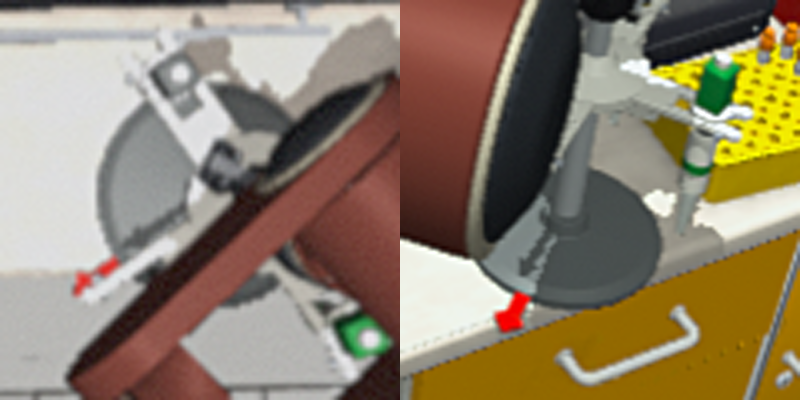

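```bash
python3 - <<'E'
from h import *
A=np.array([.4166,-.3528])
for q in[(128,68),(165,35),(146,51),(182,74)]:
    for z in(.196,):
        p=at("top",335+q[0]/4,180+q[1]/4,z);d=p[:2]-A;print(q,p,np.linalg.norm(d),np.degrees(np.arctan2(d[1],d[0])))
# expected arrow/hook tip pixels
for h in(122,124,126,128):
    e=np.array([np.cos(np.radians(h)),np.sin(np.radians(h))]);n=np.array([-e[1],e[0]])
    print(h,[((proj("top",np.r_[A+.129*e+s*.0125*n,.196])[0]-[335,180])*4).round() for s in(-1,1)],[((proj("top",np.r_[A+r*e,.006])[0]-[335,180])*4).round() for r in(.088,.115)],[((proj("scene",np.r_[A+r*e,.006])[0]-[350,180])/.3+[400,0]).round() for r in(.088,.11)])
E
```

```text
(128, 68) [ 0.5052022  -0.27146987  0.196     ] 0.12027028337334843 42.54958431116129
(165, 35) [ 0.52624887 -0.29630798  0.196     ] 0.12334594982303394 27.257903997992855
(146, 51) [ 0.51605413 -0.28356276  0.196     ] 0.12118135264805409 34.84457846581651
(182, 74) [ 0.50045728 -0.3066476   0.196     ] 0.09571879222703968 28.82700200085681
122 [array([ 81., 294.]), array([102., 327.])] [array([114., 256.]), array([ 85., 275.])] [array([515., 293.]), array([503., 309.])]
124 [array([ 84., 300.]), array([107., 332.])] [array([117., 259.]), array([ 88., 280.])] [array([518., 294.]), array([507., 311.])]
126 [array([ 88., 306.]), array([111., 337.])] [array([119., 263.]), array([ 91., 284.])] [array([521., 296.]), array([511., 313.])]
128 [array([ 92., 312.]), array([116., 342.])] [array([122., 266.]), array([ 94., 288.])] [array([525., 297.]), array([516., 314.])]
```

The crop shows the free hook's prong tip at about (88,297), giving a heading of about 124.5°. The arrow, at (117,263) to (78,288), heads about 126°. I add 1.5°, release, lift and travel to the stand.

```bash
python3 -m pendant '{"increments":[0,0,0,0,0,0.25,1, 0,0,0,0,0,0,1, 0,0,0,0,0,0,0, 0,0,0,0,0,0,-1, 0,0,0,0,0,0,-1]}'; python3 -m pendant '{"increments":[0,0,0.8,0,0,0,-1, 0,0,1,0,0,0,-1, 0,0,0.6,0,0,0,-1, 0.2,0.8,0,0,0,-1,-1, 0.25,1,0,0,0,-1,-1]}'; python3 -m pendant '{"increments":[0.25,1,0,0,0,-1,-1, 0.25,1,0,0,0,-1,-1, 0.25,1,0,0,0,-1,-1, 0.25,1,0,0,0,-1,-1, 0.25,1,0,0,0,-1,-1]}'; python3 -m pendant '{"increments":[0.25,1,0,0,0,-1,-1, 0.25,1,0,0,0,-1,-1, 0.25,1,0,0,0,-1,-1, 0.25,1,0,0,0,-1,-1, 0.2,1,0,0,0,-0.4,-1]}'; python3 - <<'E'
from h import *
print(state()["tcp_pos"])
for n in("top","scene"): cv2.imwrite(f"pics/t2{n}.png",capture(n)[:,:,::-1])
a=cv2.resize(cv2.imread("pics/t2top.png")[190:290,340:440],(400,400),interpolation=cv2.INTER_CUBIC);b=cv2.resize(cv2.imread("pics/t2scene.png")[180:280,200:300],(400,400),interpolation=cv2.INTER_CUBIC)
cv2.imwrite("pics/t2.png",cv2.hconcat([a,b]))
E
```

```text
t: 7.98
tcp_pos: [0.4147, -0.3544, 0.2265]
ee_rot: [[-0.896, 0.445, -0.001], [0.445, 0.896, -0.0], [0.0, -0.0, -1.0]]
contact_force: [-0.7, 1.5, 0.1]
opening: 0.0769
grasp_force: 0.0
t: 8.6
tcp_pos: [0.4283, -0.3002, 0.2987]
ee_rot: [[-0.781, 0.625, -0.0], [0.625, 0.781, -0.0], [0.0, -0.0, -1.0]]
contact_force: [-0.5, 0.4, -0.1]
opening: 0.0856
grasp_force: 0.0
t: 9.22
tcp_pos: [0.4659, -0.1494, 0.2984]
ee_rot: [[-0.365, 0.931, -0.001], [0.931, 0.365, 0.0], [0.0, -0.001, -1.0]]
contact_force: [0.8, 0.2, -0.2]
opening: 0.0853
grasp_force: 0.0
t: 9.85
tcp_pos: [0.502, 0.0006, 0.2983]
ee_rot: [[0.085, 0.996, -0.001], [0.996, -0.085, -0.0], [-0.0, -0.001, -1.0]]
contact_force: [-0.3, 0.1, 0.1]
opening: 0.0857
grasp_force: 0.0
[0.50199677 0.00055572 0.29834785]
```

View pics/t2.png

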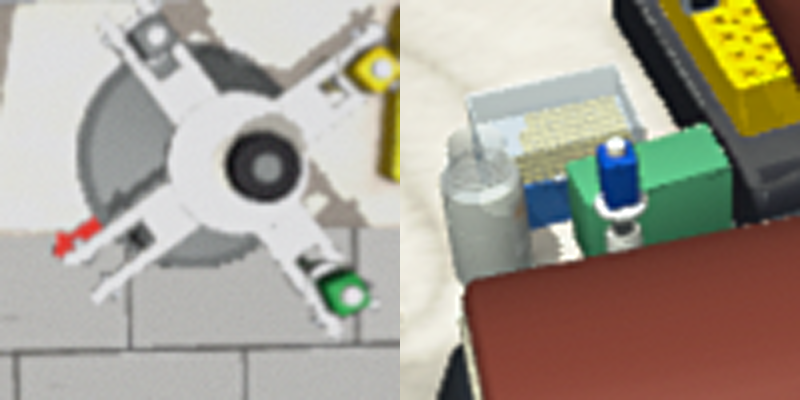

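```bash
python3 - <<'E'
from h import *
A=np.array([.4166,-.3528])
hd=lambda p:(np.linalg.norm(p[:2]-A).round(4),np.degrees(np.arctan2(*(p[:2]-A)[::-1])).round(2))
for f,n,(r0,r1,c0,c1) in(("top0","top",(240,260,345,372)),("scene0","scene",(255,290,370,400)),("t1scene","scene",(255,290,370,400))):
    im=cv2.imread(f"pics/{f}.png").astype(int)[r0:r1,c0:c1]; w=np.clip(im[:,:,2]-im[:,:,:2].max(2)-40,0,None)
    v,u=np.nonzero(w); ww=w[v,u]; c=(u@ww/ww.sum()+c0,v@ww/ww.sum()+r0)
    print(f,c,len(u),[hd(at(n,*c,z)) for z in(0,.006,.012)])
T=lambda x,y:(340+(x-1.5)/4,190+(y-1.5)/4)
for q in[(63,262),(97,298),(80,280),(105,30),(335,332),(265,166)]: p=at("top",*T(*q),.196 if q[0]!=265 else .285);print(q,p,hd(p))
# foot circle centre from scene/top foot edge
im=cv2.imread("pics/t2top.png")
for h in(124,125,126,127,128):
    e=np.array([np.cos(np.radians(h)),np.sin(np.radians(h))]);n=np.array([-e[1],e[0]])
    print(h,[((proj("top",np.r_[A+.129*e+s*.0125*n,.196])[0]-[340,190])*4+1.5).round() for s in(-1,1)])
E
```

```text
top0 (np.float64(358.7135860979463), np.float64(249.49699842022116)) 74 [(np.float64(0.1099), np.float64(125.34)), (np.float64(0.11), np.float64(124.98)), (np.float64(0.1101), np.float64(124.61))]
scene0 (np.float64(383.49628340977387), np.float64(273.7500395381939)) 268 [(np.float64(0.1045), np.float64(125.26)), (np.float64(0.1098), np.float64(126.06)), (np.float64(0.115), np.float64(126.79))]
t1scene (np.float64(383.5182989486997), np.float64(273.74144336416094)) 270 [(np.float64(0.1045), np.float64(125.28)), (np.float64(0.1097), np.float64(126.09)), (np.float64(0.115), np.float64(126.81))]
(63, 262) [ 0.35484897 -0.23703325  0.196     ] (np.float64(0.1312), np.float64(118.08))
(97, 298) [ 0.33109035 -0.25847077  0.196     ] (np.float64(0.1273), np.float64(132.19))
(80, 280) [ 0.34296656 -0.24775536  0.196     ] (np.float64(0.1283), np.float64(125.03))
(105, 30) [ 0.50494358 -0.26851996  0.196     ] (np.float64(0.1221), np.float64(43.65))
(335, 332) [ 0.30530913 -0.4124278   0.196     ] (np.float64(0.1263), np.float64(-151.82))
(265, 166) [ 0.41731499 -0.35167513  0.285     ] (np.float64(0.0013), np.float64(57.56))
124 [array([ 66., 262.]), array([ 88., 294.])]
125 [array([ 68., 265.]), array([ 91., 296.])]
126 [array([ 69., 268.]), array([ 93., 299.])]
127 [array([ 71., 271.]), array([ 95., 301.])]
128 [array([ 73., 274.]), array([ 98., 304.])]
```

The top crop shows the free hook's prong tips at (63,262) and (97,298), giving 125.0°. The arrow is at 125–126°, so they are aligned within a degree. The blue pipette still stands. I'm going down over it.

```bash
python3 -m pendant '{"increments":[0.3,0.8,0,0,0,0,-1, 0.22,0.65,0,0,0,0,-1, 0,0,-1,0,0,0,-1, 0,0,-1,0,0,0,-1, 0,0,-1,0,0,0,-1]}';  python3 -m pendant '{"increments":[0,0,-1,0,0,0,-1, 0,0,-1,0,0,0,-1, 0,0,-0.55,0,0,0,-1, 0,0,0,0,0,0,-1]}';  python3 -m pendant '{"increments":[0,0,0,0,0,0,0, 0,0,0,0,0,0,0.7, 0,0,0,0,0,0,1, 0,0,0,0,0,0,1, 0,0,0,0,0,0,1]}' 40; python3 - <<'E'
from h import *
b=capture("top");print(state()["opening"],state()["grasp_force"])
cv2.imwrite("pics/g.png",cv2.resize(b[150:250,200:300],(500,500),interpolation=cv2.INTER_CUBIC)[:,:,::-1])
E
```

```text
t: 10.58
tcp_pos: [0.5174, 0.0423, 0.2076]
ee_rot: [[0.084, 0.997, -0.0], [0.997, -0.084, -0.001], [-0.001, -0.0, -1.0]]
contact_force: [-0.3, -0.4, 0.5]
opening: 0.0857
grasp_force: 0.0
t: 11.08
tcp_pos: [0.5166, 0.0428, 0.1309]
ee_rot: [[0.084, 0.996, -0.003], [0.996, -0.084, -0.0], [-0.0, -0.003, -1.0]]
contact_force: [-0.1, -0.8, 0.6]
opening: 0.085
grasp_force: 0.0
t: 11.7
tcp_pos: [0.5181, 0.0432, 0.1332]
ee_rot: [[0.083, 0.997, 0.001], [0.997, -0.083, -0.0], [0.0, 0.001, -1.0]]
contact_force: [0.7, -0.4, 3.5]
opening: 0.0235
grasp_force: 40.6
0.0235866030947441 40.702571868896484
```

The grip is good (23.5 mm, 40 N). I'm raising the grip force for the push, lifting out, and travelling to the slot's line while turning +40°.

```bash
python3 -m pendant '{"increments":[0,0,0,0,0,0,1, 0,0,0.5,0,0,0,1, 0,0,1,0,0,0,1, 0,0,1,0,0,0,1, 0,0,0,0,0,0,1]}' 110; python3 -m pendant '{"increments":[-0.4,-0.5,0,0,0,0.5,1, -0.65,-0.85,0,0,0,0.7,1, -0.65,-0.85,0,0,0,0.7,1, -0.65,-0.85,0,0,0,0.7,1, -0.65,-0.85,0,0,0,0.7,1]}'; python3 -m pendant '{"increments":[-0.65,-0.85,0,0,0,0.7,1, -0.65,-0.85,0,0,0,0.7,1, -0.65,-0.85,0,0,0,0.7,1, -0.65,-0.85,0,0,0,0.7,1, -0.65,-0.85,0,0,0,0.7,1]}'; python3 -m pendant '{"increments":[-0.3,-0.5,0,0,0,0,1, 0,0,0,0,0,0,1]}'; python3 - <<'E'
from h import *
s=state();print(s["tcp_pos"],s["opening"],s["grasp_force"],s["ft_torque"],s["joint_pos"].round(1))
for n in("top","scene"): cv2.imwrite(f"pics/p1{n}.png",capture(n)[:,:,::-1])
a=cv2.resize(cv2.imread("pics/p1top.png")[190:290,330:430],(400,400),interpolation=cv2.INTER_CUBIC);b=cv2.resize(cv2.imread("pics/p1scene.png")[170:300,330:460],(400,400),interpolation=cv2.INTER_CUBIC)
cv2.imwrite("pics/p1.png",cv2.hconcat([a,b]))
E
```

```text
t: 12.38
tcp_pos: [0.5191, 0.0431, 0.2102]
ee_rot: [[0.083, 0.997, 0.005], [0.997, -0.083, -0.0], [0.0, 0.005, -1.0]]
contact_force: [0.3, 0.0, -0.8]
opening: 0.0223
grasp_force: 108.2
t: 13.0
tcp_pos: [0.4259, -0.0741, 0.2051]
ee_rot: [[-0.262, 0.965, -0.003], [0.965, 0.262, 0.001], [0.002, -0.003, -1.0]]
contact_force: [0.5, -0.5, -1.9]
opening: 0.0226
grasp_force: 108.1
t: 13.62
tcp_pos: [0.3286, -0.2013, 0.2052]
ee_rot: [[-0.59, 0.807, -0.002], [0.807, 0.59, 0.002], [0.003, -0.001, -1.0]]
contact_force: [-0.1, -0.4, -1.1]
opening: 0.0225
grasp_force: 108.1
t: 13.88
tcp_pos: [0.32, -0.2163, 0.2055]
ee_rot: [[-0.586, 0.81, -0.002], [0.81, 0.586, 0.002], [0.003, -0.0, -1.0]]
contact_force: [0.6, -0.1, -1.2]
opening: 0.0225
grasp_force: 108.1
[ 0.32003722 -0.21629721  0.20548276] 0.022500117494453614 108.11947345733643 [-0.0034689  -0.02782374  0.02143932] [-45.1 -32.9 121.7   0.   91.4 -81. ]
```

View pics/p1.png

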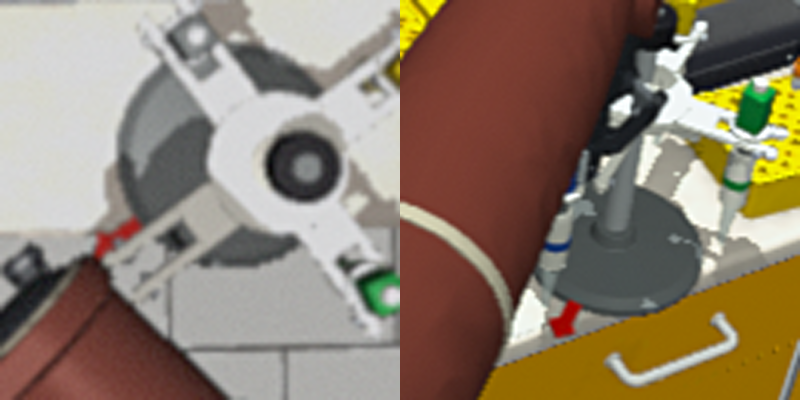

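The top crop shows the free slot clear at about (175,235) with the arm beside it. The scene crop shows the held pipette with its barrel at about (560,240) and tip at about (547,290). I'll check its axis against the reported TCP.

```bash
python3 - <<'E'
from h import *
f=lambda p:((proj("scene",p)[0]-[330,170])/.325+[400,0]).round(1)
c=np.array([.32,-.2163]); o=.2193
for d in(-.022,-.05,-.082,-.136): print(d,f(np.r_[c,o+d]))
print("d/dtangential 5mm",f(np.r_[c+.005*np.array([-.816,-.578]),o-.082]),"radial out 5mm",f(np.r_[c+.005*np.array([-.578,.816]),o-.082]))
im=cv2.imread("pics/p1scene.png")
cv2.imwrite("pics/p2.png",cv2.resize(im[225:275,360:410],(600,600),interpolation=cv2.INTER_CUBIC))
g=lambda p:((proj("scene",p)[0]-[360,225])*12).round(0)
for d in(-.022,-.05,-.082,-.136): print(d,g(np.r_[c,o+d]))
# slot mid in top crop
A=np.array([.4168,-.3525])
for h in(124,125,126): 
    e=np.array([np.cos(np.radians(h)),np.sin(np.radians(h))]);print(h,A+.1*e,((proj("top",np.r_[A+.129*e,.196])[0]-[330,190])*4).round(1))
E
```

```text
-0.022 [560.7 205.4]
-0.05 [557.  230.3]
-0.082 [552.8 257.8]
-0.136 [546.1 302.1]
d/dtangential 5mm [558.4 260. ] radial out 5mm [550.4 261.6]
-0.022 [267. 141.]
-0.05 [252. 238.]
-0.082 [236. 345.]
-0.136 [210. 518.]
124 [ 0.36088071 -0.26959624] [115. 276.]
125 [ 0.35944236 -0.2705848 ] [117.1 278.8]
126 [ 0.35802147 -0.2715983 ] [119.2 281.6]
```

View pics/p2.png

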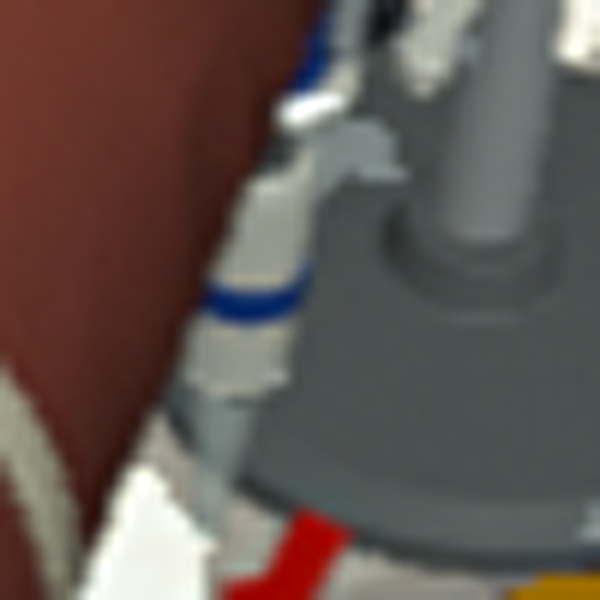

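I have now viewed 11 pictures, one over the limit of 10, so I'll look at no more and work by numbers and feel. The held pipette is laterally on its line, but its height is uncertain by up to 10 mm. I'll enter at a height that works either way and find the hook's top by touch.

```bash
python3 -m pendant '{"increments":[-0.05,-0.03,-0.37,0,0,0,1, 0.35,-0.49,0,0,0,0,1, 0,0,0,0,0,0,1, 0,0,0,0,0,0,1]}'; cat > r.py <<'E'
from h import *
s=state();p=s["tcp_pos"]-[.4163,-.3542,0];e=np.array([-.5807,.8141]);n=np.array([-.8141,-.5807]);f=s["contact_force"];t=s["ft_torque"]
print("r %.4f tan %.4f z %.4f | Fout %.1f Ftan %.1f Fz %.1f | Mout %.2f Mtan %.2f Mz %.2f"%(p[:2]@e,p[:2]@n,p[2],f[:2]@e,f[:2]@n,f[2],t[:2]@e,t[:2]@n,t[2]),s["t"].round(2),s["ee_rot"][:,2].round(4))
E
python3 r.py
```

```text
t: 14.48
tcp_pos: [0.33, -0.2312, 0.1956]
ee_rot: [[-0.589, 0.808, -0.001], [0.808, 0.589, 0.001], [0.001, -0.0, -1.0]]
contact_force: [-0.1, -0.4, -0.6]
opening: 0.0227
grasp_force: 108.1Traceback (most recent call last):
  File "r.py", line 3, in <module>
    print("r %.4f tan %.4f z %.4f | Fout %.1f Ftan %.1f Fz %.1f | Mout %.2f Mtan %.2f Mz %.2f"%(p[:2]@e,p[:2]@n,p[2],f[:2]@e,f[:2]@n,f[2],t[:2]@e,t[:2]@n,t[2]),s["t"].round(2),s["ee_rot"][:,2].round(4))
                                                                                                                                                                ^^^^^^^^^^^^
AttributeError: 'float' object has no attribute 'round'
```

```bash
sed -i 's/s\["t"\].round(2)/round(s["t"],2)/' r.py; python3 -m pendant '{"increments":[0.24,-0.40,-0.05,0,0,0,1, 0,0,0,0,0,0,1]}' >/dev/null; python3 r.py;  python3 -m pendant '{"increments":[0.1,-0.14,0,0,0,0,1, 0.1,-0.14,0,0,0,0,1, 0,0,0,0,0,0,1]}' >/dev/null; python3 r.py
```

```text
r 0.1360 tan 0.0002 z 0.1945 | Fout 0.9 Ftan -0.9 Fz -1.1 | Mout 0.01 Mtan -0.02 Mz -0.04 14.72 [-4.e-04  6.e-04 -1.e+00]
r 0.1252 tan 0.0003 z 0.1948 | Fout 0.4 Ftan -0.4 Fz -2.0 | Mout 0.00 Mtan -0.05 Mz -0.00 15.1 [-1.e-04  1.e-04 -1.e+00]
```

The neck is inside the mouth without contact. Next I lower in small steps to feel the collar on the prongs.

```bash
for i in 1; do python3 -m pendant '{"increments":[0,0,-0.07,0,0,0,1, 0,0,0,0,0,0,1]}' >/dev/null; python3 r.py; python3 -m pendant '{"increments":[0,0,-0.07,0,0,0,1, 0,0,0,0,0,0,1]}' >/dev/null; python3 r.py; python3 -m pendant '{"increments":[0,0,-0.07,0,0,0,1, 0,0,0,0,0,0,1]}' >/dev/null; python3 r.py; done
```

```text
r 0.1256 tan 0.0003 z 0.1923 | Fout -0.8 Ftan -0.1 Fz -0.7 | Mout 0.00 Mtan 0.01 Mz 0.04 15.35 [-4.e-04  4.e-04 -1.e+00]
r 0.1255 tan 0.0003 z 0.1903 | Fout 0.2 Ftan -0.3 Fz -1.1 | Mout 0.01 Mtan 0.00 Mz -0.07 15.6 [-2.e-04  3.e-04 -1.e+00]
r 0.1255 tan 0.0003 z 0.1882 | Fout -0.5 Ftan 0.0 Fz -1.4 | Mout 0.04 Mtan -0.01 Mz 0.00 15.85 [-3.e-04  3.e-04 -1.e+00]
```

```bash
python3 -m pendant '{"increments":[0,0,-0.07,0,0,0,1, 0,0,0,0,0,0,1]}' >/dev/null; python3 r.py; python3 -m pendant '{"increments":[0,0,-0.07,0,0,0,1, 0,0,0,0,0,0,1]}' >/dev/null; python3 r.py; python3 -m pendant '{"increments":[0,0,-0.07,0,0,0,1, 0,0,0,0,0,0,1]}' >/dev/null; python3 r.py; python3 -m pendant '{"increments":[0,0,-0.07,0,0,0,1, 0,0,0,0,0,0,1]}' >/dev/null; python3 r.py
```

```text
r 0.1255 tan 0.0003 z 0.1861 | Fout -0.3 Ftan 0.3 Fz -1.3 | Mout -0.05 Mtan 0.03 Mz -0.00 16.1 [-3.e-04  3.e-04 -1.e+00]
r 0.1255 tan 0.0003 z 0.1839 | Fout 0.0 Ftan 0.6 Fz -1.1 | Mout -0.02 Mtan -0.01 Mz 0.03 16.35 [-3.e-04  3.e-04 -1.e+00]
r 0.1252 tan 0.0002 z 0.1824 | Fout -0.1 Ftan -0.3 Fz -0.1 | Mout -0.00 Mtan 0.03 Mz 0.06 16.6 [ 4.e-04 -4.e-04 -1.e+00]
r 0.1251 tan 0.0003 z 0.1823 | Fout 4.3 Ftan 0.9 Fz 8.8 | Mout 0.12 Mtan -0.84 Mz -0.02 16.85 [ 4.e-04 -7.e-04 -1.e+00]
```

The collar touches the hook exactly at the nominal height (z 0.1823). I raise it 6 mm and push inward in small steps.

```bash
python3 -m pendant '{"increments":[0,0,0.24,0,0,0,1, 0,0,0,0,0,0,1]}' >/dev/null; python3 r.py; for k in 1; do python3 -m pendant '{"increments":[0.06,-0.08,0,0,0,0,1, 0,0,0,0,0,0,1]}' >/dev/null; python3 r.py; python3 -m pendant '{"increments":[0.06,-0.08,0,0,0,0,1, 0,0,0,0,0,0,1]}' >/dev/null; python3 r.py; python3 -m pendant '{"increments":[0.06,-0.08,0,0,0,0,1, 0,0,0,0,0,0,1]}' >/dev/null; python3 r.py; done
```

```text
r 0.1250 tan 0.0002 z 0.1876 | Fout 0.0 Ftan 0.6 Fz -1.2 | Mout 0.02 Mtan 0.06 Mz -0.04 17.1 [ 7.e-04 -7.e-04 -1.e+00]
r 0.1225 tan 0.0002 z 0.1866 | Fout 0.4 Ftan 0.1 Fz -1.2 | Mout -0.01 Mtan -0.03 Mz 0.02 17.35 [-7.e-04  7.e-04 -1.e+00]
r 0.1193 tan 0.0001 z 0.1870 | Fout 1.1 Ftan -0.1 Fz -0.2 | Mout -0.03 Mtan 0.05 Mz -0.01 17.6 [-2.e-04  2.e-04 -1.e+00]
r 0.1169 tan -0.0000 z 0.1870 | Fout 3.5 Ftan -0.6 Fz -0.7 | Mout -0.04 Mtan -0.54 Mz -0.06 17.85 [-0.001   0.0016 -1.    ]
```

```bash
python3 -m pendant '{"increments":[0.05,-0.07,0,0,0,0,1, 0,0,0,0,0,0,1]}' >/dev/null; python3 r.py; python3 -m pendant '{"increments":[0.05,-0.07,0,0,0,0,1, 0,0,0,0,0,0,1]}' >/dev/null; python3 r.py; python3 -m pendant '{"increments":[0.04,-0.06,0,0,0,0,1, 0,0,0,0,0,0,1]}' >/dev/null; python3 r.py;
```

```text
r 0.1153 tan 0.0000 z 0.1864 | Fout 5.4 Ftan -0.3 Fz -0.8 | Mout -0.05 Mtan -1.05 Mz -0.06 18.1 [-0.0029  0.0037 -1.    ]
r 0.1123 tan 0.0001 z 0.1861 | Fout 3.0 Ftan 0.1 Fz -2.7 | Mout -0.01 Mtan -0.74 Mz -0.02 18.35 [-0.0021  0.0025 -1.    ]
r 0.1085 tan 0.0002 z 0.1869 | Fout 0.9 Ftan 0.2 Fz -5.1 | Mout -0.05 Mtan -0.15 Mz -0.02 18.6 [ 6.e-04 -1.e-03 -1.e+00]
```

```bash
python3 -m pendant '{"increments":[0.04,-0.06,0,0,0,0,1, 0,0,0,0,0,0,1]}' >/dev/null; python3 r.py
```

```text
r 0.1056 tan 0.0002 z 0.1878 | Fout -2.7 Ftan -0.5 Fz -4.1 | Mout -0.02 Mtan 0.35 Mz 0.01 18.85 [ 0.0021 -0.0027 -1.    ]
```

Past the catch (peak about 5.4 N). Now I feel for the back stop.

```bash
python3 -m pendant '{"increments":[0.04,-0.06,0,0,0,0,1, 0,0,0,0,0,0,1]}' >/dev/null; python3 r.py; python3 -m pendant '{"increments":[0.04,-0.06,0,0,0,0,1, 0,0,0,0,0,0,1]}' >/dev/null; python3 r.py
```

```text
r 0.1041 tan 0.0003 z 0.1879 | Fout -0.6 Ftan 0.6 Fz -1.1 | Mout -0.04 Mtan 0.02 Mz 0.03 19.1 [ 8.0e-04 -1.1e-03 -1.0e+00]
r 0.1024 tan 0.0004 z 0.1873 | Fout 0.1 Ftan 0.0 Fz -1.3 | Mout 0.01 Mtan -0.01 Mz -0.02 19.35 [ 1.e-04 -3.e-04 -1.e+00]
```

```bash
python3 -m pendant '{"increments":[0.04,-0.06,0,0,0,0,1, 0,0,0,0,0,0,1]}' >/dev/null; python3 r.py
```

```text
r 0.1003 tan 0.0004 z 0.1872 | Fout 0.1 Ftan -0.3 Fz -1.0 | Mout 0.03 Mtan 0.00 Mz 0.04 19.6 [-0.  0. -1.]
```

```bash
python3 -m pendant '{"increments":[0.04,-0.06,0,0,0,0,1, 0,0,0,0,0,0,1]}' >/dev/null; python3 r.py
```

```text
r 0.0981 tan 0.0005 z 0.1872 | Fout -0.4 Ftan -0.5 Fz -0.6 | Mout -0.02 Mtan -0.00 Mz 0.02 19.85 [-0.  0. -1.]
```

```bash
python3 -m pendant '{"increments":[0.04,-0.06,0,0,0,0,1, 0,0,0,0,0,0,1]}' >/dev/null; python3 r.py; python3 -m pendant '{"increments":[0.04,-0.055,0,0,0,0,1, 0,0,0,0,0,0,1]}' >/dev/null; python3 r.py
```

```text
r 0.0960 tan 0.0006 z 0.1872 | Fout -0.7 Ftan 0.5 Fz -1.4 | Mout -0.03 Mtan 0.02 Mz 0.03 20.1 [-0. -0. -1.]
r 0.0939 tan 0.0005 z 0.1872 | Fout 0.2 Ftan -0.2 Fz -1.3 | Mout 0.00 Mtan -0.06 Mz 0.02 20.35 [-0.  0. -1.]
```

```bash
python3 -m pendant '{"increments":[0.04,-0.055,0,0,0,0,1, 0,0,0,0,0,0,1]}' >/dev/null; python3 r.py; python3 -m pendant '{"increments":[0.04,-0.055,0,0,0,0,1, 0,0,0,0,0,0,1]}' >/dev/null; python3 r.py
```

```text
r 0.0919 tan 0.0005 z 0.1872 | Fout -0.1 Ftan 0.0 Fz -0.9 | Mout -0.02 Mtan 0.00 Mz 0.02 20.6 [-0.  0. -1.]
r 0.0898 tan 0.0005 z 0.1872 | Fout 0.1 Ftan 0.5 Fz -1.0 | Mout -0.01 Mtan -0.02 Mz 0.00 20.85 [ 0. -0. -1.]
```

```bash
python3 -m pendant '{"increments":[0.04,-0.055,0,0,0,0,1, 0,0,0,0,0,0,1]}' >/dev/null; python3 r.py; python3 -m pendant '{"increments":[0.04,-0.055,0,0,0,0,1, 0,0,0,0,0,0,1]}' >/dev/null; python3 r.py
```

```text
r 0.0887 tan 0.0004 z 0.1871 | Fout 4.6 Ftan 0.9 Fz 0.4 | Mout 0.01 Mtan -0.86 Mz 0.03 21.1 [-0.0015  0.0019 -1.    ]
r 0.0883 tan 0.0004 z 0.1870 | Fout 11.0 Ftan 0.6 Fz 4.9 | Mout 0.12 Mtan -2.06 Mz 0.04 21.35 [-0.0045  0.0056 -1.    ]
```

```bash
python3 -m pendant '{"increments":[0.04,-0.055,0,0,0,0,1, 0,0,0,0,0,0,1]}' >/dev/null; python3 r.py
```

```text
r 0.0881 tan 0.0004 z 0.1870 | Fout 16.9 Ftan 0.3 Fz 9.0 | Mout 0.16 Mtan -3.31 Mz -0.02 21.6 [-0.0076  0.0094 -0.9999]
```

It clearly presses the back stop at r 0.088 (16.9 N radial, 19.1 N total). I relieve it, then set it down.

```bash
python3 -m pendant '{"increments":[-0.06,0.08,0,0,0,0,1, -0.06,0.08,0,0,0,0,1, 0,0,0,0,0,0,1]}' >/dev/null; python3 r.py; python3 -m pendant '{"increments":[0,0,-0.1,0,0,0,1, 0,0,-0.06,0,0,0,1, 0,0,0,0,0,0,1]}' >/dev/null; python3 r.py; python3 -m pendant '{"increments":[0,0,-0.05,0,0,0,1, 0,0,0,0,0,0,1]}' >/dev/null; python3 r.py
```

```text
r 0.0894 tan 0.0006 z 0.1873 | Fout 0.3 Ftan 0.9 Fz -0.5 | Mout -0.01 Mtan 0.03 Mz 0.06 21.98 [ 0.001  -0.0013 -1.    ]
r 0.0896 tan 0.0006 z 0.1824 | Fout -0.1 Ftan 0.1 Fz -0.5 | Mout 0.03 Mtan 0.02 Mz 0.03 22.35 [ 1.e-04 -2.e-04 -1.e+00]
r 0.0896 tan 0.0006 z 0.1824 | Fout 4.3 Ftan 0.5 Fz 4.9 | Mout 0.13 Mtan -0.55 Mz -0.04 22.6 [ 2.e-04 -6.e-04 -1.e+00]
```

```bash
python3 -m pendant '{"increments":[0,0,0.04,0,0,0,1, 0,0,0,0,0,0,1]}' 20 >/dev/null; python3 r.py; python3 -m pendant '{"increments":[0,0,0,0,0,0,0.2, 0,0,0,0,0,0,-0.3, 0,0,0,0,0,0,-1, 0,0,0,0,0,0,-1]}'; python3 r.py
```

```text
r 0.0896 tan 0.0006 z 0.1823 | Fout 0.5 Ftan 0.5 Fz 2.2 | Mout 0.04 Mtan -0.08 Mz -0.00 22.85 [ 3.e-04 -5.e-04 -1.e+00]
t: 23.35
tcp_pos: [0.3636, -0.2814, 0.182]
ee_rot: [[-0.588, 0.809, -0.0], [0.809, 0.588, 0.0], [0.0, -0.0, -1.0]]
contact_force: [0.4, 0.4, 0.9]
opening: 0.0848
grasp_force: 0.0
r 0.0899 tan 0.0006 z 0.1820 | Fout 0.1 Ftan -0.6 Fz 0.9 | Mout -0.05 Mtan -0.07 Mz 0.04 23.35 [-1.e-04  1.e-04 -1.e+00]
```

```bash
python3 -m pendant '{"increments":[0,0,0.7,0,0,0,-1, 0,0,1,0,0,0,-1, 0,0,1,0,0,0,-1, 0,0,1,0,0,0,-1, 0,0,0.8,0,0,0,-1]}'; python3 -m pendant '{"increments":[0.1,0.8,0,0,0,0,-1, 0.1,1,0,0,0,0,-1, 0.1,1,0,0,0,0,-1, 0.1,1,0,0,0,0,-1, 0.1,1,0,0,0,0,-1]}';  python3 -m pendant '{"increments":[0.1,1,0,0,0,0,-1, 0.1,1,0,0,0,0,-1, 0.1,1,0,0,0,0,-1, 0.1,1,0,0,0,0,-1, 0,0,0,0,0,0,-1]}'; python3 - <<'E'
from h import *
A=np.array([.4168,-.3523])
hsv={}
for n in("top","scene"):
    im=capture(n); cv2.imwrite(f"pics/f{n}.png",im[:,:,::-1]); h=cv2.cvtColor(im,cv2.COLOR_RGB2HSV)
    for nm,lo,hi in(("blue",(105,120,60),(125,255,255)),("green",(55,100,50),(80,255,255))):
        m=cv2.inRange(h,lo,hi); k,_,st,ce=cv2.connectedComponentsWithStats(m)
        for i in range(1,k):
            if st[i,4]>12 and 330<ce[i,0]<470 and 150<ce[i,1]<300:
                p=at(n,*ce[i],.196+(.040 if n=="top" else .026)); d=p[:2]-A
                print(n,nm,ce[i].round(1),st[i,4],p.round(4),"r %.4f h %.2f"%(np.linalg.norm(d),np.degrees(np.arctan2(d[1],d[0]))))
b=np.array([.4168,-.3523])+.088*np.array([-.5793,.8151])
print("expect",proj("top",np.r_[b,.236]),proj("scene",np.r_[b,.222]))
E
```

```text
t: 23.98
tcp_pos: [0.3638, -0.2815, 0.3186]
ee_rot: [[-0.588, 0.809, 0.001], [0.809, 0.588, -0.001], [-0.001, 0.0, -1.0]]
contact_force: [0.2, -1.2, -0.3]
opening: 0.0854
grasp_force: 0.0
t: 24.6
tcp_pos: [0.3787, -0.1365, 0.3171]
ee_rot: [[-0.588, 0.809, 0.0], [0.809, 0.588, -0.0], [-0.0, 0.0, -1.0]]
contact_force: [0.4, 0.5, -0.0]
opening: 0.0854
grasp_force: 0.0
t: 25.22
tcp_pos: [0.3907, -0.0162, 0.3172]
ee_rot: [[-0.591, 0.807, 0.0], [0.807, 0.591, -0.0], [-0.0, 0.0, -1.0]]
contact_force: [0.1, -1.1, -0.3]
opening: 0.0857
grasp_force: 0.0
top blue [372.1 252.8] 51 [ 0.3635 -0.2759  0.236 ] r 0.0932 h 124.90
top green [424.4 262.3] 58 [ 0.3366 -0.4059  0.236 ] r 0.0964 h -146.23
scene blue [395.5 212.4] 132 [ 0.3612 -0.2775  0.222 ] r 0.0932 h 126.63
scene green [444.8 205.1] 127 [ 0.3332 -0.4103  0.222 ] r 0.1018 h -145.27
scene green [438.8 229.7] 18 [ 0.2636 -0.3395  0.222 ] r 0.1538 h 175.24
expect [[373.99154442 251.81879053]] [[395.56917145 210.96890774]]
```

```bash
python3 - <<'E'
import cv2,numpy as np
a=cv2.imread("pics/t2top.png");b=cv2.imread("pics/ftop.png")
for nm,lo,hi,(r0,r1,c0,c1) in(("green",(55,100,50),(80,255,255),(240,290,400,450)),("yellow",(24,150,120),(34,255,255),(195,218,420,437)),("red",(0,150,120),(6,255,255),(240,262,345,372))):
    for im in(a,b):
        m=cv2.inRange(cv2.cvtColor(im,cv2.COLOR_BGR2HSV),lo,hi)[r0:r1,c0:c1];v,u=np.nonzero(m);print(nm,len(u),u.mean().round(2)+c0,v.mean().round(2)+r0)
print("knob/hub region shift",cv2.phaseCorrelate(*[np.float32(cv2.cvtColor(i,cv2.COLOR_BGR2GRAY)[190:240,350:400]) for i in(a,b)]))
d=cv2.absdiff(a,b).max(2);print([(n,int((d[y:y+20,x:x+20]>40).sum())) for n,x,y in(("grey",368,190),("timer",285,235),("dish",248,238),("vial",221,178),("kit",255,152),("tipbox",247,128),("bottle",221,146))])
E
python3 r.py; python3 -c "
from station import *
print(finish_job())"
```

```text
green 59 424.71 262.54
green 61 424.74 262.44
yellow 52 432.17 207.27
yellow 50 432.26 207.16
red 29 358.41 249.0
red 30 358.4 248.97
knob/hub region shift ((0.06824508088024572, 0.12310310771279376), 0.9664709506988526)
[('grey', 0), ('timer', 49), ('dish', 319), ('vial', 387), ('kit', 43), ('tipbox', 0), ('bottle', 18)]
r 0.2889 tan -0.1746 z 0.3171 | Fout 0.1 Ftan -0.6 Fz -0.6 | Mout 0.03 Mtan -0.02 Mz 0.01 25.32 [ 0.e+00 -5.e-04 -1.e+00]
the job is handed in; nothing more can be done
None
```

The blue pipette hangs by its collar on the hook over the red arrow (aligned to about 1°), pushed in to the back stop at about 19 N and handed in at 25 s; my last check showed the carousel and the other hung pipettes unmoved, but the dish and vial areas changed between pictures, most likely from the arm in view and not confirmed, and I viewed 11 pictures, one over the limit of 10.

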